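# Nest the grinding ball and snug the clamp slide against it

### The arm

A 6-joint arm with a two-finger parallel gripper is mounted at the origin on the work surface. World frame = base frame: x ahead of the robot, y to its left, z up, the work surface at z = 0. Lengths are in m, angles in rad, forces in N, time in s.
With the tool pointing down it reaches from about 0.4 to 0.825 m from the base axis. Payload 7 kg.
Tool frame: the origin (TCP) lies between the finger pads; the fingertips stand 22 mm ahead of it and the grasp point (between the pads) lies 3 mm ahead of it; z points along the fingers, y is the direction in which the jaws open and shut (so a half turn about z gives the same grasp; the last joint's range is limited). The gripper opens to 88 mm and grips with 3 to 60 N. Pads are 19 mm wide; open, the fingers measure 130 mm over their backs; the gripper's body (78 mm by 193 mm) begins 47 mm behind the grasp point.
Start: joints at [1.599, 0.359, 0.012, 0, -1.224, -0.288], TCP at [0.173, 0.652, 0.249] pointing down, gripper open.
Joint ranges: [-3.07, 3.07], [-1.43, 2.12], [-1.02, 1.25], [-3.03, 1.67], [-3.05, -0], [-3.03, 3.03]. Speed limits (rad/s): [2.39, 2.39, 3.01, 3.14, 3.14, 3.14].

### API

Orientations are given as [roll, pitch, yaw] about the fixed x, y, z axes, in that order (R = Rz(yaw) Ry(pitch) Rx(roll)).
In Python, from station import arm, optics gives the robot as it stands. The module is installed in compiled form; this text tells all that it offers.
- The arm moves only by the tool jog_arm, never from a script. Its argument "motion" is a list that holds one entry, the list of rows, each a list of 7 numbers: the shift along the tool's x, y, z in m, then the turn, a rotation vector about the tool's x, y, z in degrees, then the finger opening in m, from 0 to 0.0876. In form: [[[x, y, z, rx, ry, rz, grip], ...]]. A call has 1 to 8 rows; each row is the pose to reach, as a shift and turn from the pose measured when the call began, along the tool's axes at that moment; what a row does not reach only later rows make up. A row lasts 1/10 s, in which the tool goes at most 50 mm and 8.59 degrees, less where a joint would pass 70% of its speed; a pose out of reach is approached as far as the arm can. A call with a gripper value outside its range is refused whole. The fingers move at their own pace and stop on an object; "newtons" is the grip in N (left out, the last holds). Time passes only in rows, so rows that repeat a pose let the fingers close. It gives the time, the measured TCP pose, the force and the opening at its end, in the units of the state.
- arm.get_state(): the state, without advancing time (a new reading comes with each control period).
- optics.grab_frame(name): name is "scene" or "top" or "wrist"; returns the picture (384x512x3 uint8, red, green, blue); there is no depth.
- optics.camera_model(name): a dict with "mtx" (3x3 intrinsics, pixels), "R" (3x3) and "t" (3): a world point X has camera coordinates R X + t; the wrist camera has in their place "mount" (4x4, takes a point from camera to tool coordinates, whose origin is the TCP and whose axes are the flange's). Camera axes: x right, y down, z forward; pixel columns grow to the right and rows downward; lengths in m; the calibration is good to about 2 mm. A picture is of the moment at which its call begins: read the wrist's pose just before it. camera_model takes no time and is no camera call.
- arm.job_done(): hands the job in, once; it reports no verdict.
The state is a dict: "t": time; "q": joint angles; "qd": joint speeds; "joint_efforts": joint torques, N m; "eef_pos": TCP position; "ee_rot": TCP orientation; "force": force on the tool from outside, world axes, zero at the start; "moment": the same for the moment, N m; "width": finger opening in m.
Only numpy, scipy, OpenCV 4.12 (cv2) and the standard library are available. Lean on these libraries where they do the work, as an engineer would, in place of code of your own. Each camera call takes 0.05 s, during which the arm holds its last target.

### The job

Get the loose steel grinding ball ready for inspection: nudge it gently across the white tray, without gripping or lifting it, until it drops into the shallow round pocket. Then push the clamp slide up against it so that its nose keeps bearing on the seated ball with no play once you let go, feeling for the contact and not forcing it, and leave everything else undisturbed.

Things in the scene. Friction and masses are not known exactly. Their poses are not given: they have to be found in the camera images.
- tray: White plastic inspection tray, fixed to the table: flat deck 210 mm (its x) by 300 mm (its y), 20 mm thick, with a 6 mm thick rim all round standing 6 mm above the deck. Origin at the centre of its underside; z up; deck surface at z = 20 mm. The pocket is at the middle of the deck; on its +y half stand the two aluminium rails of the clamp slide (each 10 mm wide, 18 mm above the deck, centred at x = -27 and +27 mm, from y = 55 to 145 mm). The half with y below 0 is clear.
- pocket (a point): Centre of the mouth of the only pocket in the tray, level with the deck: a round flat-bottomed recess 26 mm across and 6 mm deep, with a dark rubber pad on its floor. A ball in it rests on its floor with 2 to 3.5 mm of sideways play either way and its centre 6 mm above the deck. Axes as the tray's.
- ball_center (a point): Centre of the loose steel grinding ball, 24 mm across, about 56 g, which starts at rest on the clear (-y) half of the deck, its centre then 12 mm above the deck. It rolls easily when pushed but stops within a few mm when the push ends. Its axes roll with it and mean nothing. Pressing it with more than 15 N harms it.
- clamp (a joint): Travel (m) of the clamp slide between its rails: 0 fully drawn back, growing towards the pocket (tray -y), 0.080 the track's end; starts at 0 to 0.008. Its nose meets a seated ball anywhere from 0.042 to 0.071, which must be felt. It takes 4 N to slide, stays where left and so keeps up to 4 N on the ball; 3 to 5 N above the sliding force is right, over 12 N between nose and ball harms it.
- slide_front (a point): Middle of the slide block's front edge at deck level; the steel block is 40 mm wide (tray x), 52 mm long, 16 mm high. Ahead of it (tray -y) is its nose: a plate 24 mm wide, middle 12 mm above the deck, face leaning 30 degrees to look partly down. The nose face is 10 to 28 mm ahead of this point, a screwed setting that differs each time, is not measured and stays as it is.
- tab_top (a point): Middle of the top edge of the upright steel tab on the clamp slide, by which it is pushed or gripped: 36 mm wide (tray x), 10 mm thick (tray y), standing from 16 mm to 56 mm above the deck (this point is at 56 mm). At travel 0 it is 117 mm from the pocket's middle, in the tray's +y. Axes as the tray's.
- nut: Loose round steel collar nut, 24 mm across, 12 mm high, lying on the tray's +y half beside the clamp rails: leave alone. Origin under its centre.
- jar: Small glass jar, 26 mm across, 32 mm high, standing on the tray's +y half on the other side of the rails from the nut: leave alone. Origin under its centre.
- tube: Capped sample tube, 88 mm long, 17 mm across its cap, lying on the table: leave alone. Origin on the table under its foot end, x along it towards the cap.
- pen: Pen, 140 mm long, 10 mm thick, lying left of the robot, nearer than the tray: leave alone. Origin under its middle, x along it.
- beaker: Glass beaker, 60 mm across, 75 mm high, left of the robot: leave alone. Origin under its centre.
- bottle: White bottle, 60 mm across, 150 mm high, left of the tray: leave alone. Origin under its centre.
- dish: Open steel dish, 100 by 140 by 30 mm, right of the tray: leave alone. Origin under its centre.

How it is judged:
On the way, in this order (a step that is already met when the one before it is completed fails the run):
1. the ball has dropped into the pocket and lies still on its floor while the clamp is still clear of it (z of ball_center in the frame of tray below 0.0275 m and horizontal distance between ball_center and pocket below 0.005 m and linear speed of ball below 0.02 m/s and value of joint clamp below 0.035 m), for 0.2 s.
2. the nose of the clamp slide bears on the seated ball (z of ball_center in the frame of tray below 0.0275 m and horizontal distance between ball_center and pocket below 0.005 m and contact force between clamp and ball above 1.5 N), for 0.2 s.
At the end, for the whole second after the job is handed in: The ball lies on the pocket's floor (centre within 1.5 mm of 6 mm above the deck and within 5 mm of the pocket's middle), at rest, and the nose of the released clamp slide still bears on it with more than 1.5 N (all of step 2 and linear speed of ball below 0.01 m/s); the robot touches nothing.
It fails at once if the ball is pressed or gripped by the robot with more than 15 N (contact force between any of the fingers, the arm and ball above 15 N).
It fails at once if the clamp's nose is forced on the ball with more than 12 N (contact force between clamp and ball above 12 N).
It fails at once if the ball is lifted more than 8 mm off the deck (z of ball_center in the frame of tray above 0.04 m).
It fails at once if a bystander (nut, jar, tube, pen, beaker, bottle or dish) is moved by more than 15 mm (distance of any of nut, jar, tube, pen, beaker, bottle, dish from where it was at the start of the episode above 0.015 m).
It also fails if it takes over 58 s, if anything falls off the work surface, if the arm or the gripper's body presses on something with over 40 N, if the wrist force passes 120 N, or if a joint passes its speed limit or range.

## Working session

There is one attempt and no reset: what is moved stays moved. The work goes in short steps, Python scripts to look and compute and a tool call to move; the robot and the scene stay as the last step left them, time stands still between calls to the robot, and variables do not carry over. Pictures are saved under pics/ and viewed, and the job is handed in when it is done.

Besides the shell and the picture viewer there is one more tool, called as name(argument=value, ...) on one line, values as JSON. jog_arm: Moves the arm, as the interface text tells. Its arguments: {"type":"object","properties":{"motion":{"type":"array","items":{"type":"array","items":{"type":"array","items":{"type":"number"}}}},"newtons":{"type":"number"}},"required":["motion"]}

```bash
mkdir -p pics; python3 - <<'E'
from station import arm, optics
import cv2
s=arm.get_state();print({k:s[k] for k in('t','eef_pos','ee_rot','force','width')})
for n in("scene","top","wrist"):
    cv2.imwrite(f"pics/{n}0.png",cv2.resize(optics.grab_frame(n)[:,:,::-1],(768,576),interpolation=cv2.INTER_CUBIC))
    m=optics.camera_model(n);print(n,m)
E
```

```text
{'t': 0.0, 'eef_pos': array([0.17329443, 0.65190515, 0.24760466]), 'ee_rot': array([ 3.13991864e+00, -1.65214885e-04, -2.59881906e-01]), 'force': array([-0.08417837, -0.85622147, -0.64516172]), 'width': 0.08769991221369718}
scene {'mtx': array([[490.86961993,   0.        , 254.27055099],
       [  0.        , 490.86961993, 196.31988476],
       [  0.        ,   0.        ,   1.        ]]), 'R': array([[ 0.69046082,  0.72335268,  0.00497528],
       [ 0.56263386, -0.53270182, -0.6321961 ],
       [-0.4546504 ,  0.43930589, -0.77479245]]), 't': array([-0.32661425, -0.19090585,  1.51297793])}
top {'mtx': array([[499.99455346,   0.        , 251.64859923],
       [  0.        , 499.99455346, 190.66881013],
       [  0.        ,   0.        ,   1.        ]]), 'R': array([[-0.00313933, -0.99998724, -0.00395757],
       [-0.98267163,  0.00381838, -0.18531563],
       [ 0.18532837,  0.00330723, -0.98267108]]), 't': array([0.02548177, 0.4576822 , 1.64595408])}
wrist {'mtx': array([[326.59538159,   0.        , 250.82138765],
       [  0.        , 326.59538159, 191.33790652],
       [  0.        ,   0.        ,   1.        ]]), 'mount': array([[ 1.57548218e-05, -9.54726449e-01, -2.97485138e-01,
         8.19616497e-02],
       [ 9.99999473e-01, -2.90189168e-04,  9.84271311e-04,
         5.78016786e-04],
       [-1.02603682e-03, -2.97484997e-01,  9.54725942e-01,
        -1.36662547e-01],
       [ 0.00000000e+00,  0.00000000e+00,  0.00000000e+00,
         1.00000000e+00]])}
```

View pics/scene0.png

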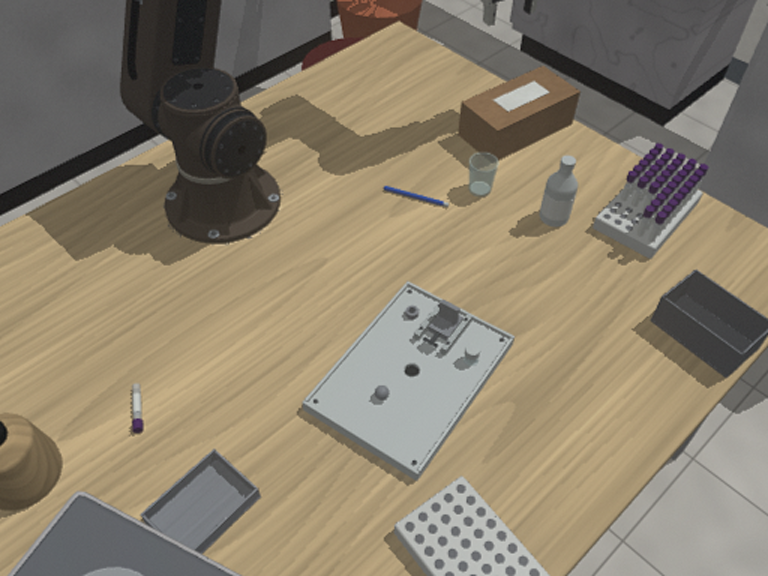

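View pics/top0.png

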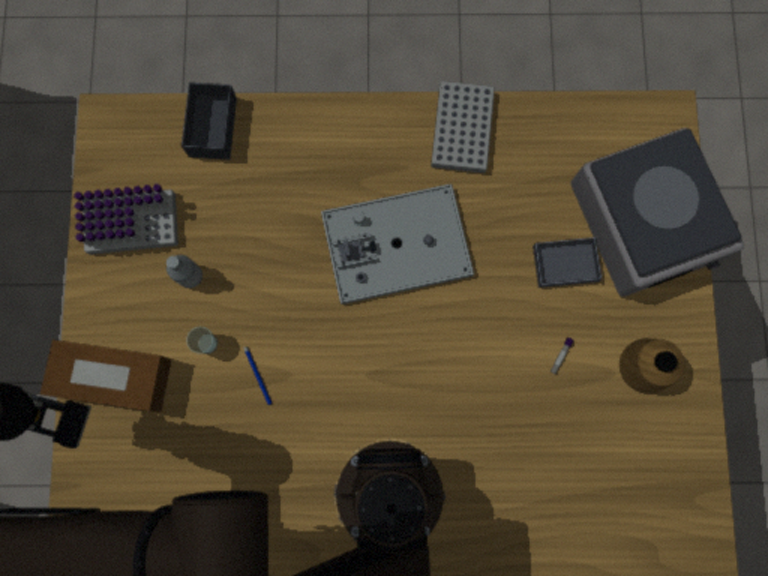

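View pics/wrist0.png

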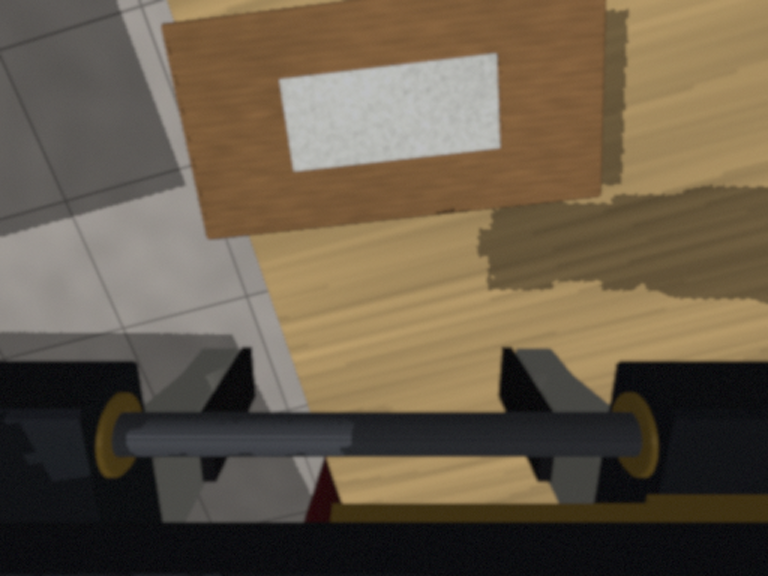

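The ball is at about (429,240) in the top view, with the pocket at (397,243) and the clamp near (357,249). I'll take enlarged crops.

```bash
python3 - <<'E'
from station import arm, optics
import cv2
a=optics.grab_frame("top")[:,:,::-1]; b=optics.grab_frame("scene")[:,:,::-1]
cv2.imwrite("pics/topraw.png",a);cv2.imwrite("pics/sceneraw.png",b)
cv2.imwrite("pics/topc.png",cv2.resize(a[115:210,205:325],None,fx=6,fy=6,interpolation=cv2.INTER_CUBIC))
cv2.imwrite("pics/scenec.png",cv2.resize(b[180:325,190:350],None,fx=4,fy=4,interpolation=cv2.INTER_CUBIC))
E
```

```text
(no output)
```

View pics/topc.png

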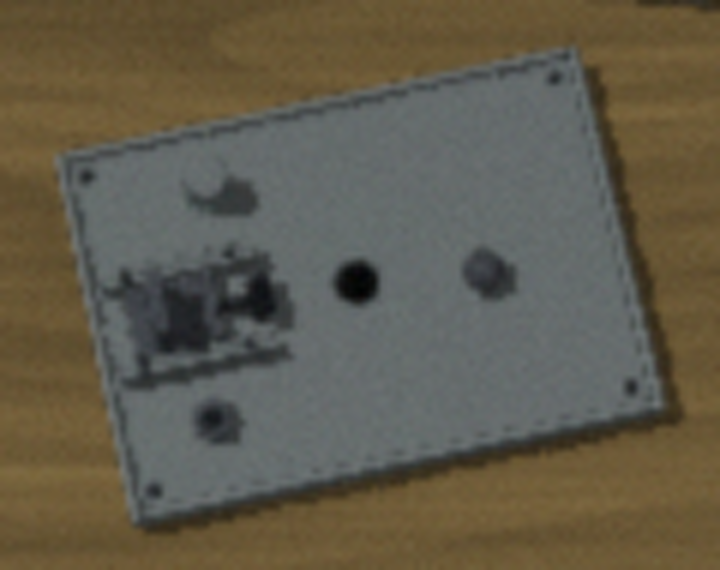

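View pics/scenec.png

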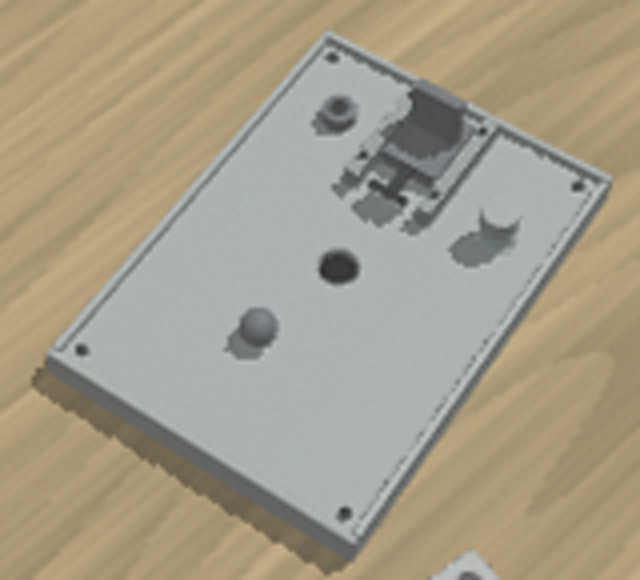

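```bash
cat > h.py <<'E'
import numpy as np
from station import arm, optics
from scipy.spatial.transform import Rotation as Ro
def ray(cam,px,z,pose=None):
    m=optics.camera_model(cam)
    d=np.linalg.inv(m['mtx'])@np.array([px[0],px[1],1.])
    if cam=='wrist':
        p,r=pose; Rt=Ro.from_euler('xyz',r).as_matrix(); M=m['mount']
        o=p+Rt@M[:3,3]; d=Rt@(M[:3,:3]@d)
    else:
        o=-m['R'].T@m['t']; d=m['R'].T@d
    return o+d*(z-o[2])/d[2]
E
python3 - <<'E'
from h import *
tc=lambda p:((p[0]+.5)/6-.5+205,(p[1]+.5)/6-.5+115)
sc=lambda p:((p[0]+.5)/4-.5+190,(p[1]+.5)/4-.5+180)
H={'top':(tc,[(86,176),(555,77),(631,387),(153,490)],[(62,155),(575,48),(662,412),(138,522)],(356,282),(487,272)),
'scene':(sc,[(332,58),(579,186),(345,513),(82,350)],[(329,33),(611,180),(354,550),(50,354)],(339,267),(258,327))}
for c,(f,h,co,po,ba) in H.items():
    P=np.array([ray(c,f(p),.02) for p in h]); C=np.array([ray(c,f(p),.026) for p in co])
    print(c,'holes',P[:,:2].round(4).tolist(),'mean',P.mean(0).round(4),'sides',np.linalg.norm(P-np.roll(P,-1,0),axis=1).round(4))
    print(' corners mean',C.mean(0).round(4),np.linalg.norm(C-np.roll(C,-1,0),axis=1).round(4))
    print(' pocket',ray(c,f(po),.018).round(4),'ball',ray(c,f(ba),.032).round(4))
    if c=='top': e=(P[0]+P[3]-P[1]-P[2])
    else: e=(P[0]+P[1]-P[2]-P[3])
    print(' yaw',np.degrees(np.arctan2(-e[0],e[1])))
E
```

```text
top holes [[0.6284, 0.1376], [0.6872, -0.1361], [0.5018, -0.1759], [0.443, 0.0977]] mean [ 0.5651 -0.0192  0.02  ] sides [0.2799 0.1896 0.2799 0.1897]
 corners mean [ 0.5629 -0.0208  0.026 ] [0.3054 0.2215 0.3048 0.2205]
 pocket [ 0.5649 -0.0189  0.018 ] ball [ 0.567  -0.0937  0.032 ]
 yaw 12.132154762814336
scene holes [[0.4434, 0.0974], [0.6293, 0.1376], [0.6873, -0.1362], [0.5014, -0.1754]] mean [ 0.5653 -0.0192  0.02  ] sides [0.1903 0.2799 0.19   0.2789]
 corners mean [ 0.5686 -0.021   0.026 ] [0.2177 0.3104 0.2196 0.3079]
 pocket [ 0.5656 -0.0186  0.018 ] ball [ 0.5685 -0.0918  0.032 ]
 yaw 11.98141301412565
```

The two cameras agree within 0.5 mm. The tray centre is (0.5652,-0.019), its yaw is about 12°, and the ball is near (0.568,-0.093). The push direction is almost world +y, so a tool yaw of about 2° puts the jaw axis along it. Next I'll work out the move to hover.

```bash
cat >> h.py <<'E'
def rel(target,yawdeg):
    s=arm.get_state(); R=Ro.from_euler('xyz',s['ee_rot'])
    d=R.inv().apply(np.array(target)-s['eef_pos'])
    T=Ro.from_euler('xyz',[np.pi,0,np.radians(yawdeg)])
    rv=np.degrees((R.inv()*T).as_rotvec())
    print('t',round(s['t'],2),'pos',s['eef_pos'].round(4),'rpy',np.degrees(s['ee_rot']).round(2),'F',s['force'].round(2),'w',round(s['width'],4))
    print('shift mm',(d*1e3).round(1),'turn',rv.round(2))
TC=np.array([.5652,-.0190]); TY=np.radians(12.05)
def t2w(x,y): c,s=np.cos(TY),np.sin(TY); return TC+[c*x-s*y,s*x+c*y]
def w2t(p): c,s=np.cos(TY),np.sin(TY); d=np.array(p[:2])-TC; return np.array([c*d[0]+s*d[1],-s*d[0]+c*d[1]])
E
python3 -c "
from h import *
rel([.565,-.093,.17],2)"
```

```text
t 0.25 pos [0.1734 0.6521 0.2481] rpy [ 1.7995e+02 -1.0000e-02 -1.4890e+01] F [1.27 0.2  0.21] w 0.0881
shift mm [569.9 619.5  78.7] turn [  0.05   0.   -16.89]
```

jog_arm(motion=[[[0.032, 0.035, 0, 0, 0, -1, 0.03], [0.065, 0.07, 0, 0, 0, -2, 0.03], [0.097, 0.106, 0, 0, 0, -3, 0.03], [0.13, 0.141, 0, 0, 0, -4, 0.03], [0.162, 0.176, 0, 0, 0, -5, 0.03], [0.195, 0.212, 0, 0, 0, -6, 0.03], [0.227, 0.247, 0, 0, 0, -7, 0.03], [0.26, 0.283, 0, 0, 0, -8, 0.03]]], newtons=20)

```text
t: 1.05
eef_pos: [0.3523, 0.3101, 0.2486]
ee_rot: [3.141, -0.0, -0.119]
force: [2.1, 0.1, -0.7]
width: 0.0322
```

```bash
python3 -c "
from h import *
rel([.565,-.093,.17],2)"
```

```text
t 1.05 pos [0.3523 0.3101 0.2486] rpy [ 1.7999e+02 -1.0000e-02 -6.8100e+00] F [ 2.14  0.07 -0.7 ] w 0.0322
shift mm [259.  375.   78.7] turn [ 0.01 -0.01 -8.81]
```

jog_arm(motion=[[[0.028, 0.041, 0.005, 0, 0, -1, 0.03], [0.056, 0.082, 0.01, 0, 0, -2, 0.03], [0.084, 0.123, 0.02, 0, 0, -3, 0.03], [0.112, 0.164, 0.03, 0, 0, -4, 0.03], [0.14, 0.205, 0.04, 0, 0, -5, 0.03], [0.168, 0.246, 0.05, 0, 0, -6, 0.03], [0.196, 0.287, 0.06, 0, 0, -7, 0.03], [0.222, 0.325, 0.069, 0, 0, -8, 0.03]]])

```text
t: 1.85
eef_pos: [0.5341, -0.0395, 0.1798]
ee_rot: [-3.142, -0.001, 0.022]
force: [1.1, 1.8, 0.4]
width: 0.0301
```

```bash
python3 -c "
from h import *
rel([.565,-.093,.17],2)"
```

```text
t 1.85 pos [ 0.5341 -0.0395  0.1798] rpy [-1.80e+02 -5.00e-02  1.23e+00] F [1.06 1.83 0.43] w 0.0301
shift mm [29.7 54.1  9.9] turn [-0.   -0.05 -0.77]
```

jog_arm(motion=[[[0.015, 0.027, 0.005, 0, 0, -0.5, 0.03], [0.03, 0.054, 0.01, 0, 0, -0.8, 0.03], [0.03, 0.054, 0.01, 0, 0, -0.8, 0.03]]])

```text
t: 2.15
eef_pos: [0.5661, -0.0958, 0.1685]
ee_rot: [3.141, 0.001, 0.032]
force: [-0.4, 0.1, -0.9]
width: 0.03
```

```bash
python3 - <<'E'
from h import *; import cv2
rel([.565,-.093,.17],2)
cv2.imwrite("pics/w1.png",cv2.resize(optics.grab_frame("wrist")[:,:,::-1],(768,576),interpolation=cv2.INTER_CUBIC))
E
```

```text
t 2.15 pos [ 0.5661 -0.0958  0.1685] rpy [1.7997e+02 5.0000e-02 1.8500e+00] F [-0.37  0.08 -0.92] w 0.03
shift mm [-1.  -2.8 -1.5] turn [ 0.03  0.05 -0.15]
```

View pics/w1.png

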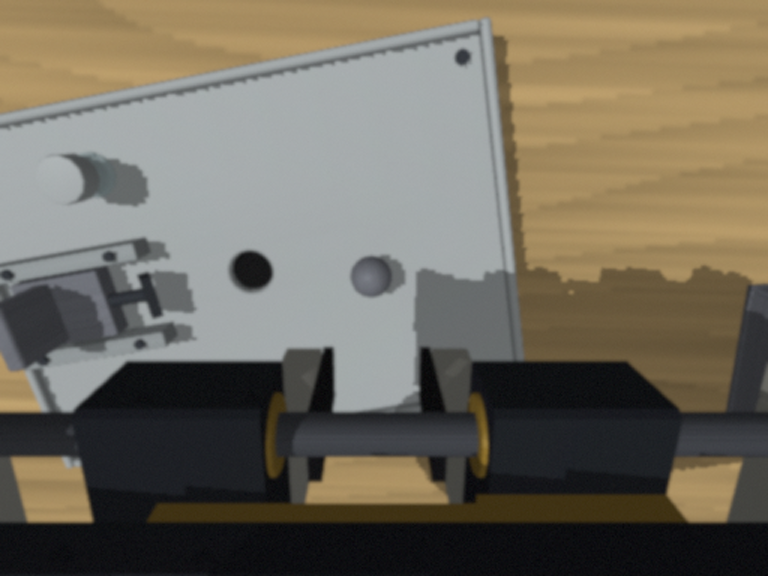

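The wrist view shows the ball at (372,276), the pocket at (251,270) and the nose tip at about (152,296).

```bash
python3 - <<'E'
from h import *
pose=(np.array([.5661,-.0958,.1685]),np.radians([179.97,.05,1.85]))
f=lambda p:((p[0]+.5)/1.5-.5,(p[1]+.5)/1.5-.5)
for n,p,z in [('ball',(372,276),.032),('pocket',(251,270),.018),('hole',(462,57),.02),('nose',(152,296),.032),('tabtopmid',(22,335),.076)]:
    w=ray('wrist',f(p),z,pose); print(n,w.round(4),w2t(w).round(4))
E
```

```text
ball [ 0.5693 -0.0943  0.032 ] [-0.0117 -0.0745]
pocket [ 0.5667 -0.0208  0.018 ] [ 0.0011 -0.0021]
hole [ 0.6885 -0.1386  0.02  ] [ 0.0956 -0.1427]
nose [0.553  0.0344 0.032 ] [-0.0008  0.0548]
tabtopmid [0.5454 0.0814 0.076 ] [0.0016 0.1023]
```

jog_arm(motion=[[[0.002, -0.003, 0.03, 0, 0, 0, 0.036], [0.002, -0.003, 0.065, 0, 0, 0, 0.036], [0.002, -0.003, 0.096, 0, 0, 0, 0.036], [0.002, -0.003, 0.096, 0, 0, 0, 0.036]]])

```text
t: 2.6
eef_pos: [0.564, -0.0909, 0.0694]
ee_rot: [3.141, 0.008, 0.032]
force: [-0.8, -0.6, -0.4]
width: 0.036
```

```bash
python3 - <<'E'
from h import *; import cv2
rel([.568,-.093,.046],2)
b=optics.grab_frame("scene")[:,:,::-1];a=optics.grab_frame("wrist")[:,:,::-1]
c=cv2.resize(b[190:310,190:300],None,fx=4,fy=4,interpolation=cv2.INTER_CUBIC)
w=cv2.resize(a[120:384,150:350],(364,480),interpolation=cv2.INTER_CUBIC)
cv2.imwrite("pics/w2.png",np.hstack([c,w])[:480] if c.shape[0]==480 else c)
E
```

```text
t 2.6 pos [ 0.564  -0.0909  0.0694] rpy [179.98   0.45   1.86] F [-0.77 -0.62 -0.38] w 0.036
shift mm [ 4.1  2.2 23.4] turn [ 0.02  0.45 -0.14]
```

View pics/w2.png

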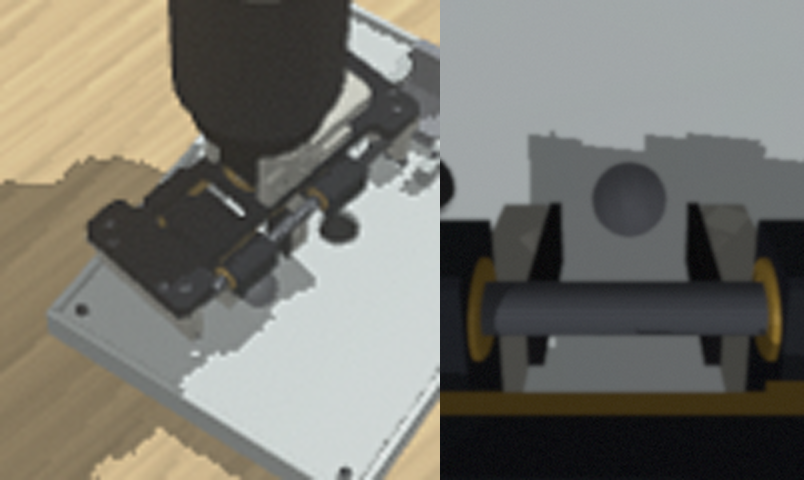

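In the wrist crop the ball (629,199) lies midway between the fingertips.

```bash
python3 - <<'E'
from h import *
pose=(np.array([.564,-.0909,.0694]),np.radians([179.98,.45,1.86]))
print(ray('wrist',(253.8,229.3),.032,pose))
s=arm.get_state();print(s['eef_pos'])
rel([.568,-.093,.046],2)
E
```

```text
[ 0.56822347 -0.09355982  0.032     ]
[ 0.56728932 -0.0909283   0.07349825]
t 2.7 pos [ 0.5673 -0.0909  0.0735] rpy [1.7997e+02 7.0000e-02 1.9300e+00] F [0.47 0.66 0.87] w 0.0361
shift mm [ 0.7  2.1 27.5] turn [ 0.03  0.07 -0.07]
```

jog_arm(motion=[[[0.001, 0.002, 0.01, 0, 0, 0, 0.036], [0.001, 0.002, 0.02, 0, 0, 0, 0.036], [0.001, 0.002, 0.0275, 0, 0, 0, 0.036], [0.001, 0.002, 0.0275, 0, 0, 0, 0.034], [0.001, 0.002, 0.0275, 0, 0, 0, 0.032]]])

```text
t: 3.2
eef_pos: [0.5683, -0.093, 0.0459]
ee_rot: [3.141, 0.002, 0.034]
force: [0.4, 0.4, -0.0]
width: 0.0329
```

```bash
python3 - <<'E'
from h import *; import cv2
rel([.5655,-.019,.046],2)
a=optics.grab_frame("wrist")[:,:,::-1]
cv2.imwrite("pics/w3.png",cv2.resize(a[120:384,150:350],None,fx=2.5,fy=2.2,interpolation=cv2.INTER_CUBIC))
E
```

```text
t 3.2 pos [ 0.5683 -0.093   0.0459] rpy [1.7996e+02 1.0000e-01 1.9300e+00] F [ 0.42  0.39 -0.03] w 0.0329
shift mm [ -0.3 -74.   -0.1] turn [ 0.04  0.1  -0.07]
```

View pics/w3.png

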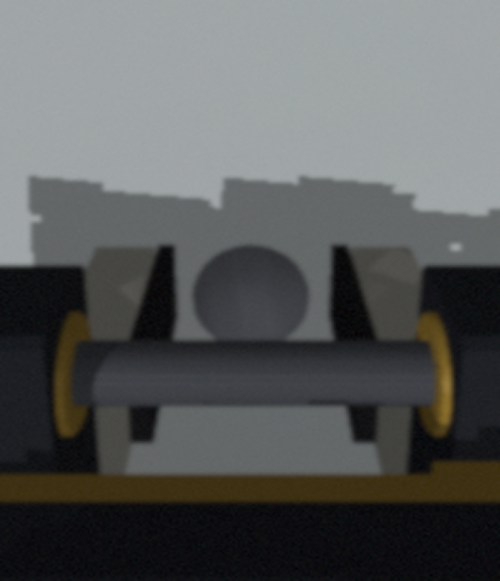

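jog_arm(motion=[[[0, -0.002, 0, 0, 0, 0, 0.032], [0, -0.004, 0, 0, 0, 0, 0.032], [0, -0.007, 0, 0, 0, 0, 0.032], [0, -0.01, 0, 0, 0, 0, 0.032], [0, -0.013, 0, 0, 0, 0, 0.032], [0, -0.016, 0, 0, 0, 0, 0.032], [0, -0.019, 0, 0, 0, 0, 0.032], [0, -0.022, 0, 0, 0, 0, 0.032]]])

```text
t: 4.05
eef_pos: [0.5677, -0.0707, 0.0461]
ee_rot: [3.141, 0.001, 0.034]
force: [-0.1, -0.5, 0.4]
width: 0.0322
```

jog_arm(motion=[[[0, -0.003, 0, 0, 0, 0, 0.032], [0, -0.006, 0, 0, 0, 0, 0.032], [0, -0.009, 0, 0, 0, 0, 0.032], [0, -0.012, 0, 0, 0, 0, 0.032], [0, -0.015, 0, 0, 0, 0, 0.032], [0, -0.017, 0, 0, 0, 0, 0.032], [0, -0.019, 0, 0, 0, 0, 0.032], [0, -0.02, 0, 0, 0, 0, 0.032]]])

```text
t: 4.85
eef_pos: [0.567, -0.0505, 0.0461]
ee_rot: [3.141, 0.001, 0.034]
force: [0.2, -0.7, 0.0]
width: 0.0319
```

```bash
python3 - <<'E'
from h import *; import cv2
rel([.5655,-.019,.046],2)
a=optics.grab_frame("wrist")[:,:,::-1]
cv2.imwrite("pics/w4.png",cv2.resize(a[120:384,100:350],None,fx=2.5,fy=2.2,interpolation=cv2.INTER_CUBIC))
E
```

```text
t 4.85 pos [ 0.567  -0.0505  0.0461] rpy [1.7996e+02 7.0000e-02 1.9400e+00] F [ 0.16 -0.68  0.05] w 0.0319
shift mm [ -0.5 -31.5   0.1] turn [ 0.04  0.07 -0.06]
```

View pics/w4.png

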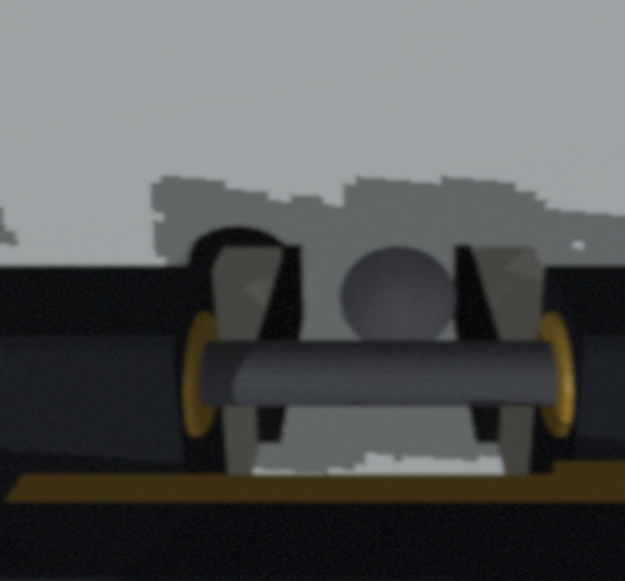

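```bash
python3 - <<'E'
from h import *
pose=(np.array([.567,-.0505,.0461]),np.radians([179.96,.07,1.94]))
print(ray('wrist',(397/2.5+100,295/2.2+120),.032,pose), ray('wrist',(238/2.5+100,227/2.2+120),.02,pose)-[.013,0,0])
E
```

```text
[ 0.56805846 -0.05561566  0.032     ] [ 0.56602599 -0.02120476  0.02      ]
```

jog_arm(motion=[[[0, -0.002, 0, 0, 0, 0, 0.032], [0, -0.004, 0, 0, 0, 0, 0.032], [0, -0.006, 0, 0, 0, 0, 0.032], [0, -0.008, 0, 0, 0, 0, 0.032], [-0.0005, -0.01, 0, 0, 0, 0, 0.032], [-0.0005, -0.012, 0, 0, 0, 0, 0.032], [-0.0005, -0.014, 0, 0, 0, 0, 0.032], [-0.0005, -0.016, 0, 0, 0, 0, 0.032]]])

```text
t: 5.7
eef_pos: [0.566, -0.0343, 0.0461]
ee_rot: [3.141, 0.001, 0.034]
force: [0.2, 0.3, 0.6]
width: 0.0322
```

jog_arm(motion=[[[0, -0.0015, 0, 0, 0, 0, 0.032], [0, -0.003, 0, 0, 0, 0, 0.032], [0, -0.0045, 0, 0, 0, 0, 0.032], [0, -0.006, 0, 0, 0, 0, 0.032], [0, -0.0075, 0, 0, 0, 0, 0.032], [0, -0.009, 0, 0, 0, 0, 0.032], [0, -0.0105, 0, 0, 0, 0, 0.032], [0, -0.012, 0, 0, 0, 0, 0.032]]])

```text
t: 6.5
eef_pos: [0.5656, -0.0222, 0.0461]
ee_rot: [3.141, 0.001, 0.034]
force: [0.4, -0.1, 0.4]
width: 0.0318
```

```bash
python3 - <<'E'
from h import *; import cv2
rel([.5655,-.019,.046],2)
a=optics.grab_frame("wrist")[:,:,::-1]
cv2.imwrite("pics/w5.png",cv2.resize(a[120:384,100:350],None,fx=2.5,fy=2.2,interpolation=cv2.INTER_CUBIC))
E
```

```text
t 6.5 pos [ 0.5656 -0.0222  0.0461] rpy [1.7996e+02 7.0000e-02 1.9500e+00] F [ 0.43 -0.13  0.43] w 0.0318
shift mm [ 0.1 -3.2  0.1] turn [ 0.04  0.07 -0.05]
```

View pics/w5.png

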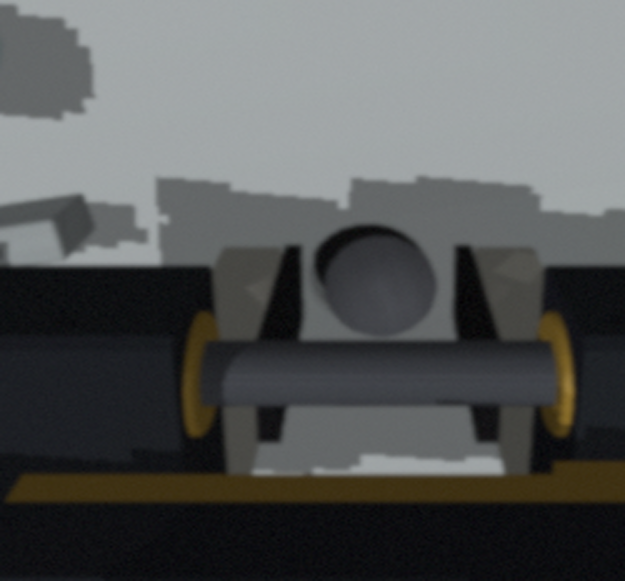

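The ball is off the trailing pad and sits inside the pocket circle at (380,280). I'll lift and check it from above.

jog_arm(motion=[[[0, 0, -0.01, 0, 0, 0, 0.034], [0, 0, -0.03, 0, 0, 0, 0.034], [0, 0, -0.06, 0, 0, 0, 0.034], [0, -0.01, -0.1, 0, 0, -3, 0.034], [0, -0.03, -0.14, 0, 0, -6, 0.034], [0, -0.05, -0.15, 0, 0, -10, 0.034], [0, -0.05, -0.15, 0, 0, -10, 0.034], [0, -0.05, -0.15, 0, 0, -10, 0.034]]])

```text
t: 7.35
eef_pos: [0.5638, 0.0282, 0.1965]
ee_rot: [3.141, 0.001, 0.208]
force: [-0.2, -0.2, -1.1]
width: 0.0342
```

```bash
python3 - <<'E'
from h import *; import cv2
rel([.535,.122,.12],12)
a=optics.grab_frame("wrist")[:,:,::-1]
cv2.imwrite("pics/w6.png",cv2.resize(a,(768,576),interpolation=cv2.INTER_CUBIC))
s=optics.grab_frame("scene")[:,:,::-1]
cv2.imwrite("pics/s6.png",cv2.resize(s[180:325,190:350],None,fx=4,fy=4,interpolation=cv2.INTER_CUBIC))
E
```

```text
t 7.35 pos [0.5638 0.0282 0.1965] rpy [1.7999e+02 4.0000e-02 1.1930e+01] F [-0.17 -0.24 -1.11] w 0.0342
shift mm [ -8.7 -97.8  76.5] turn [ 0.01  0.04 -0.07]
```

View pics/w6.png

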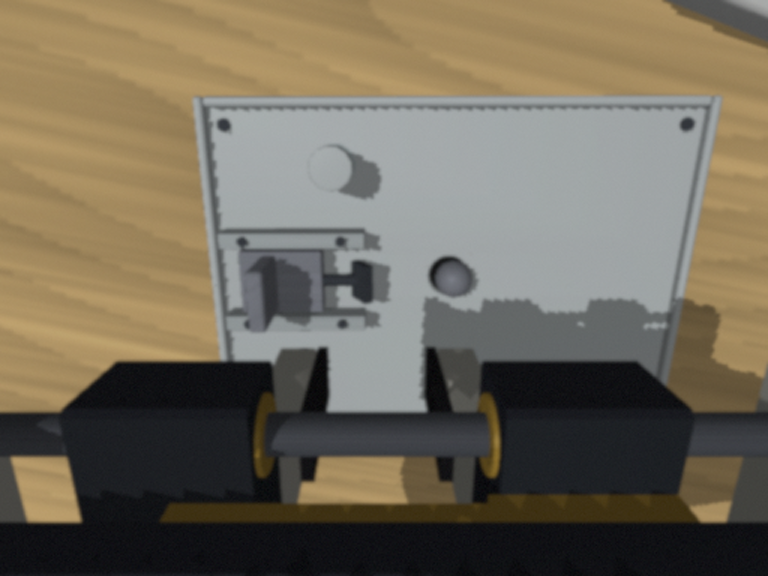

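View pics/s6.png

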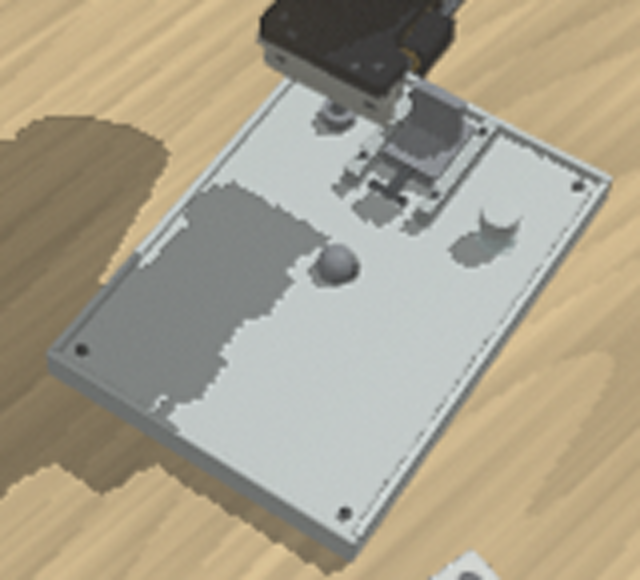

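```bash
python3 - <<'E'
from h import *
sc=lambda p:((p[0]+.5)/4-.5+190,(p[1]+.5)/4-.5+180)
f=lambda p:((p[0]+.5)/1.5-.5,(p[1]+.5)/1.5-.5)
pose=(np.array([.5638,.0282,.1965]),np.radians([179.99,.04,11.93]))
for z in (.026,.032):
  print(z,'wrist',w2t(ray('wrist',f((453,277)),z,pose)).round(4),'scene',w2t(ray('scene',sc((338,264)),z)).round(4))
print('noseedge',w2t(ray('wrist',f((372,282)),.032,pose)).round(4))
for p in ((250,257),(246,331),(272,257),(268,331),(187,125)): print(p,w2t(ray('wrist',f(p),.076,pose)).round(4))
for p in ((224,125),(687,124)): print('hole',w2t(ray('wrist',f(p),.02,pose)).round(4))
E
python3 - <<'E'
import cv2
i=cv2.imread('pics/w6.png');cv2.imwrite('pics/w6c.png',cv2.resize(i[215:350,205:505],None,fx=2.6,fy=2.6,interpolation=cv2.INTER_CUBIC))
E
```

```text
0.026 wrist [ 0.001  -0.0048] scene [ 0.0013 -0.0027]
0.032 wrist [ 0.0027 -0.0038] scene [ 0.0033 -0.0062]
noseedge [-0.0005  0.048 ]
(250, 257) [0.027  0.1133]
(246, 331) [-0.016  0.119]
(272, 257) [0.0269 0.1015]
(268, 331) [-0.0161  0.1066]
(187, 125) [0.0946 0.1394]
hole [0.0955 0.1374]
hole [ 0.0955 -0.1435]
```

View pics/w6c.png

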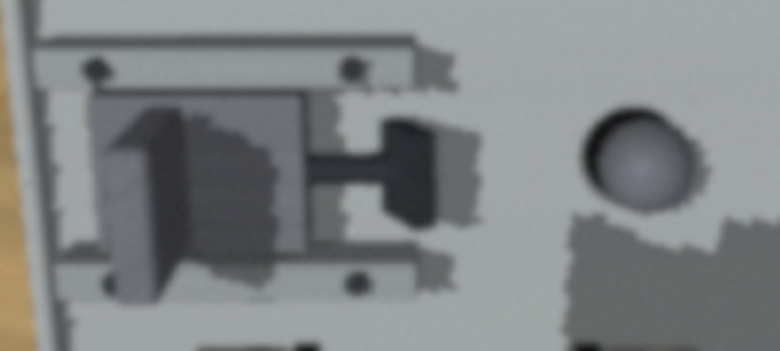

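```bash
python3 - <<'E'
from h import *
f=lambda p:((p[0]+.5)/1.5-.5,(p[1]+.5)/1.5-.5)
pose=(np.array([.5638,.0282,.1965]),np.radians([179.99,.04,11.93]))
for p in ((246.5,272),(263.5,272),(250,330),(266,330),(255,301)): print(p,w2t(ray('wrist',f(p),.076,pose)).round(4))
for p in ((322,250),(322,312)): print('block front',p,w2t(ray('wrist',f(p),.036,pose)).round(4))
print(t2w(0,.150),t2w(0,.140))
rel([*t2w(0,.148),.12],12.05)
E
```

```text
(246.5, 272) [0.0186 0.1159]
(263.5, 272) [0.0186 0.1067]
(250, 330) [-0.0154  0.1167]
(266, 330) [-0.0154  0.1077]
(255, 301) [0.0019 0.1126]
block front (322, 250) [0.0215 0.0789]
block front (322, 312) [-0.0195  0.0803]
[0.53388522 0.12769487] [0.53597287 0.11791521]
t 7.45 pos [0.5634 0.0274 0.1954] rpy [1.7997e+02 1.6000e-01 1.1880e+01] F [ 0.27 -0.09 -0.68] w 0.0337
shift mm [  -8.  -102.2   75.3] turn [ 0.03  0.16 -0.17]
```

The ball is seated: the wrist and scene rays agree at z≈0.026 and disagree by about 5 mm at deck-rest height. It lies about 2 mm from the pocket middle. The tab's back face is at tray y≈0.119. I'll go behind it with the fingers closed.

jog_arm(motion=[[[-0.004, -0.045, 0, 0, 0, 0, 0], [-0.008, -0.09, 0, 0, 0, 0, 0], [-0.008, -0.104, 0, 0, 0, 0, 0], [-0.008, -0.104, 0, 0, 0, 0, 0], [-0.008, -0.104, 0.03, 0, 0, 0, 0], [-0.008, -0.104, 0.06, 0, 0, 0, 0], [-0.008, -0.104, 0.06, 0, 0, 0, 0], [-0.008, -0.104, 0.06, 0, 0, 0, 0]]], newtons=50)

```text
t: 8.25
eef_pos: [0.5341, 0.1263, 0.1352]
ee_rot: [3.14, 0.005, 0.206]
force: [0.6, 0.3, 0.3]
width: 0.0005
```

```bash
python3 - <<'E'
from h import *; import cv2
rel([*t2w(0,.150),.067],12.05)
a=optics.grab_frame("wrist")[:,:,::-1]; s=optics.grab_frame("scene")[:,:,::-1]
cv2.imwrite("pics/w7.png",np.hstack([a[150:384,100:400],cv2.resize(s[150:267,230:380],None,fx=2,fy=2,interpolation=cv2.INTER_CUBIC)]))
E
```

```text
t 8.25 pos [0.5341 0.1263 0.1352] rpy [179.89   0.27  11.83] F [0.63 0.27 0.3 ] w 0.0005
shift mm [ 0.4 -1.5 68.2] turn [ 0.11  0.27 -0.22]
```

View pics/w7.png

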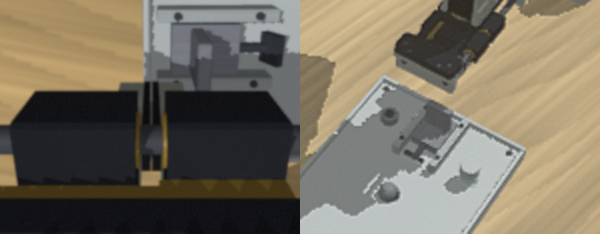

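jog_arm(motion=[[[0, -0.002, 0.02, 0, 0, 0, 0], [0, -0.002, 0.045, 0, 0, 0, 0], [0, -0.002, 0.06, 0, 0, 0, 0], [0, -0.002, 0.068, 0, 0, 0, 0], [0, -0.002, 0.068, 0, 0, 0, 0], [0, -0.002, 0.068, 0, 0, 0, 0]]])

```text
t: 8.95
eef_pos: [0.5353, 0.1294, 0.0698]
ee_rot: [3.141, -0.0, 0.207]
force: [0.3, -0.2, -1.2]
width: 0.0007
```

```bash
python3 - <<'E'
from h import *; import cv2
rel([*t2w(0,.150),.067],12.05)
print(w2t(arm.get_state()['eef_pos']))
a=optics.grab_frame("wrist")[:,:,::-1]; s=optics.grab_frame("scene")[:,:,::-1]
cv2.imwrite("pics/w8.png",np.hstack([cv2.resize(a[150:384,100:400],None,fx=1.5,fy=1.5),cv2.resize(s[150:267,230:345],(345,351),interpolation=cv2.INTER_CUBIC)]))
E
```

```text
t 8.95 pos [0.5353 0.1294 0.0698] rpy [ 1.7999e+02 -2.0000e-02  1.1860e+01] F [ 0.32 -0.15 -1.2 ] w 0.0007
shift mm [-1.8  1.4  2.8] turn [ 0.01 -0.02 -0.19]
[0.00175966 0.15136168]
```

View pics/w8.png

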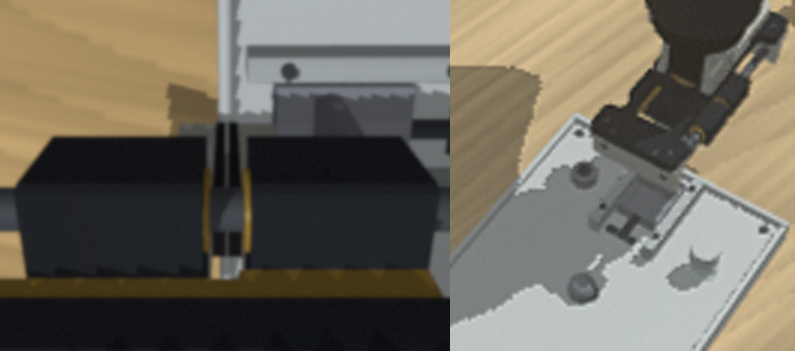

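jog_arm(motion=[[[-0.001, 0.002, 0.001, 0, 0, 0, 0], [-0.001, 0.004, 0.002, 0, 0, 0, 0], [-0.001, 0.006, 0.002, 0, 0, 0, 0], [-0.001, 0.007, 0.002, 0, 0, 0, 0], [-0.001, 0.008, 0.002, 0, 0, 0, 0], [-0.001, 0.009, 0.002, 0, 0, 0, 0], [-0.001, 0.01, 0.002, 0, 0, 0, 0], [-0.001, 0.011, 0.002, 0, 0, 0, 0]]])

```text
t: 9.85
eef_pos: [0.5366, 0.1185, 0.0678]
ee_rot: [-3.142, -0.001, 0.207]
force: [-0.1, 0.1, -0.8]
width: 0.0002
```

```bash
cat >> h.py <<'E'
def feel(n=4):
    F=[];
    for i in range(n):
        s=arm.get_state(); F.append(s['force']); optics.grab_frame('top')
    s=arm.get_state(); F.append(s['force']); F=np.array(F)
    c,sn=np.cos(TY),np.sin(TY)
    fy=-sn*F[:,0]+c*F[:,1]
    print('t',round(s['t'],2),'tray',(w2t(s['eef_pos'])*1e3).round(2),'z',round(s['eef_pos'][2]*1e3,1),'Fy',fy.round(1),'mean',fy.mean().round(2),'Fx,z',F.mean(0)[[0,2]].round(1))
E
python3 -c "
from h import *
feel(4)"
```

```text
t 10.05 tray [  0.72 140.47] z 67.8 Fy [ 0.1  0.2 -0.1 -0.3 -0.4] mean -0.08 Fx,z [0.  0.2]
```

Still free, with baseline force of about 0. I'll keep approaching.

jog_arm(motion=[[[0, 0.001, 0, 0, 0, 0, 0], [0, 0.002, 0, 0, 0, 0, 0], [0, 0.003, 0, 0, 0, 0, 0], [0, 0.004, 0, 0, 0, 0, 0]]])

```text
t: 10.45
eef_pos: [0.5374, 0.1148, 0.0678]
ee_rot: [-3.141, -0.001, 0.207]
force: [-2.0, 4.0, -0.6]
width: 0.0003
```

jog_arm(motion=[[[0, 0.001, 0, 0, 0, 0, 0], [0, 0.002, 0, 0, 0, 0, 0], [0, 0.003, 0, 0, 0, 0, 0], [0, 0.004, 0, 0, 0, 0, 0]]])

```text
t: 10.85
eef_pos: [0.5382, 0.111, 0.0678]
ee_rot: [-3.141, -0.001, 0.207]
force: [-2.3, 3.1, 0.1]
width: 0.0003
```

```bash
python3 -c "
from h import *
feel(3)"
```

```text
t 11.0 tray [  0.74 132.6 ] z 67.8 Fy [3.5 4.1 3.2 3.8] mean 3.68 Fx,z [-1.9 -0. ]
```

Contact made; the sliding force is about 3.7 N.

jog_arm(motion=[[[0, 0.0025, 0, 0, 0, 0, 0], [0, 0.005, 0, 0, 0, 0, 0], [0, 0.0075, 0, 0, 0, 0, 0], [0, 0.01, 0, 0, 0, 0, 0], [0, 0.0125, 0, 0, 0, 0, 0], [0, 0.015, 0, 0, 0, 0, 0], [0, 0.0175, 0, 0, 0, 0, 0], [0, 0.02, 0, 0, 0, 0, 0]]])

```text
t: 11.8
eef_pos: [0.5425, 0.0911, 0.0678]
ee_rot: [-3.141, -0.001, 0.207]
force: [-1.5, 4.2, -0.1]
width: 0.0001
```

```bash
python3 - <<'E'
from h import *; import cv2
feel(3)
a=optics.grab_frame("wrist")[:,:,::-1]; s=optics.grab_frame("scene")[:,:,::-1]
cv2.imwrite("pics/w9.png",np.hstack([cv2.resize(a[150:384,200:500],None,fx=1.5,fy=1.5),cv2.resize(s[190:290,230:330],(345,351),interpolation=cv2.INTER_CUBIC)]))
E
```

```text
t 11.95 tray [  0.71 112.17] z 67.8 Fy [4.4 2.7 1.3 0.3] mean 2.17 Fx,z [-0.6  0. ]
```

View pics/w9.png

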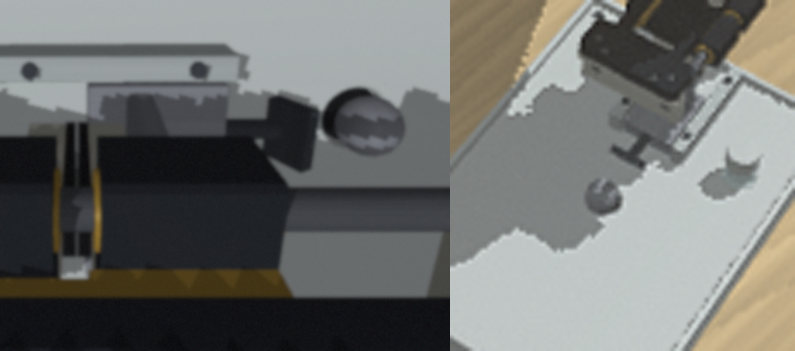

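jog_arm(motion=[[[0, 0.001, 0, 0, 0, 0, 0], [0, 0.002, 0, 0, 0, 0, 0], [0, 0.003, 0, 0, 0, 0, 0], [0, 0.004, 0, 0, 0, 0, 0], [0, 0.005, 0, 0, 0, 0, 0], [0, 0.006, 0, 0, 0, 0, 0], [0, 0.007, 0, 0, 0, 0, 0], [0, 0.008, 0, 0, 0, 0, 0]]])

```text
t: 12.85
eef_pos: [0.5441, 0.083, 0.0678]
ee_rot: [-3.142, -0.001, 0.207]
force: [-1.7, 5.0, 0.2]
width: 0.0002
```

```bash
python3 - <<'E'
from h import *; import cv2
feel(3)
a=optics.grab_frame("wrist")[:,:,::-1]; s=optics.grab_frame("scene")[:,:,::-1]
cv2.imwrite("pics/w10.png",np.hstack([cv2.resize(a[150:384,200:500],None,fx=1.5,fy=1.5),cv2.resize(s[190:290,230:330],(345,351),interpolation=cv2.INTER_CUBIC)]))
E
```

```text
t 13.0 tray [  0.69 104.07] z 67.8 Fy [5.3 3.4 2.5 3.3] mean 3.6 Fx,z [-0.6 -0.1]
```

View pics/w10.png

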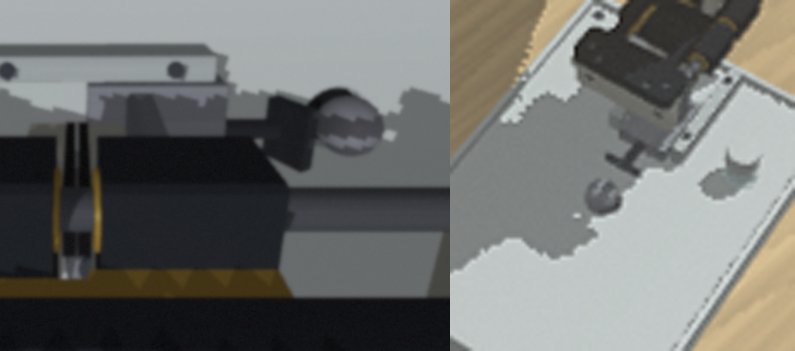

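jog_arm(motion=[[[0, 0.0005, 0, 0, 0, 0, 0], [0, 0.001, 0, 0, 0, 0, 0], [0, 0.0015, 0, 0, 0, 0, 0], [0, 0.002, 0, 0, 0, 0, 0]]])

```text
t: 13.5
eef_pos: [0.5445, 0.081, 0.0678]
ee_rot: [3.141, -0.001, 0.207]
force: [-0.6, 3.5, -0.1]
width: 0.0005
```

jog_arm(motion=[[[0, 0.0005, 0, 0, 0, 0, 0], [0, 0.001, 0, 0, 0, 0, 0], [0, 0.0015, 0, 0, 0, 0, 0], [0, 0.002, 0, 0, 0, 0, 0]]])

```text
t: 13.9
eef_pos: [0.545, 0.079, 0.0678]
ee_rot: [3.142, -0.001, 0.207]
force: [-0.0, 4.0, -0.3]
width: 0.0003
```

jog_arm(motion=[[[0, 0.0005, 0, 0, 0, 0, 0], [0, 0.001, 0, 0, 0, 0, 0], [0, 0.0015, 0, 0, 0, 0, 0]]])

```text
t: 14.2
eef_pos: [0.5453, 0.0775, 0.0678]
ee_rot: [3.142, -0.001, 0.207]
force: [-1.2, 3.7, -0.2]
width: 0.0002
```

```bash
python3 - <<'E'
from h import *; import cv2
feel(3)
a=optics.grab_frame("wrist")[:,:,::-1]
cv2.imwrite("pics/w11.png",cv2.resize(a[180:280,300:500],None,fx=3.5,fy=3.5,interpolation=cv2.INTER_CUBIC))
E
```

```text
t 14.35 tray [ 0.65 98.46] z 67.8 Fy [3.9 3.  4.2 3.6] mean 3.64 Fx,z [-0.7 -0.1]
```

View pics/w11.png

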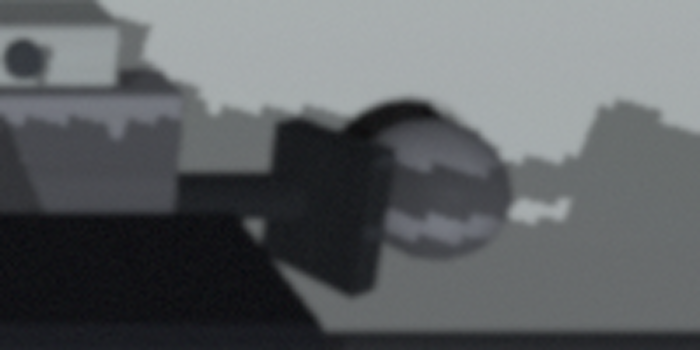

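jog_arm(motion=[[[0, 0.0003, 0, 0, 0, 0, 0], [0, 0.0006, 0, 0, 0, 0, 0], [0, 0.0009, 0, 0, 0, 0, 0]]])

```text
t: 14.7
eef_pos: [0.5455, 0.0766, 0.0679]
ee_rot: [3.141, -0.001, 0.207]
force: [-0.1, 3.2, 0.1]
width: 0.0002
```

jog_arm(motion=[[[0, 0.0003, 0, 0, 0, 0, 0], [0, 0.0006, 0, 0, 0, 0, 0], [0, 0.0009, 0, 0, 0, 0, 0]]])

```text
t: 15.0
eef_pos: [0.5457, 0.0757, 0.0678]
ee_rot: [3.141, -0.001, 0.207]
force: [-1.0, 4.0, -0.1]
width: 0.0001
```

```bash
python3 -c "
from h import *
feel(3)"
```

```text
t 15.15 tray [ 0.69 96.65] z 67.8 Fy [4.1 4.1 4.9 2.9] mean 4.0 Fx,z [-0.7 -0.3]
```

jog_arm(motion=[[[0, 0.0003, 0, 0, 0, 0, 0], [0, 0.0006, 0, 0, 0, 0, 0]]])

```text
t: 15.35
eef_pos: [0.5458, 0.0751, 0.0678]
ee_rot: [3.141, -0.001, 0.207]
force: [0.3, 4.1, -0.2]
width: 0.0004
```

jog_arm(motion=[[[0, 0.0003, 0, 0, 0, 0, 0], [0, 0.0006, 0, 0, 0, 0, 0]]])

```text
t: 15.55
eef_pos: [0.546, 0.0744, 0.0678]
ee_rot: [3.141, -0.001, 0.207]
force: [-0.6, 4.5, -1.4]
width: 0.0006
```

```bash
python3 -c "
from h import *
feel(3)"
```

```text
t 15.7 tray [ 0.68 95.4 ] z 67.8 Fy [4.5 3.8 4.  3.9] mean 4.08 Fx,z [-0.6 -0.7]
```

jog_arm(motion=[[[0, 0.0002, 0, 0, 0, 0, 0], [0, 0.0005, 0, 0, 0, 0, 0]]])

```text
t: 15.9
eef_pos: [0.5461, 0.074, 0.0678]
ee_rot: [3.141, -0.001, 0.207]
force: [-0.5, 4.0, -0.4]
width: 0.0002
```

```bash
python3 -c "
from h import *
feel(2)"
```

```text
t 16.0 tray [ 0.67 94.85] z 67.9 Fy [4.  3.7 4.9] mean 4.21 Fx,z [-0.7 -0.4]
```

jog_arm(motion=[[[0, 0.0002, 0, 0, 0, 0, 0], [0, 0.0005, 0, 0, 0, 0, 0]]])

```text
t: 16.2
eef_pos: [0.5461, 0.0734, 0.0678]
ee_rot: [3.141, -0.001, 0.207]
force: [-0.6, 4.4, -0.1]
width: -0.0
```

```bash
python3 - <<'E'
from h import *; import cv2
feel(2)
a=optics.grab_frame("wrist")[:,:,::-1]
cv2.imwrite("pics/w12.png",cv2.resize(a[180:280,300:500],None,fx=3.5,fy=3.5,interpolation=cv2.INTER_CUBIC))
E
```

```text
t 16.3 tray [ 0.65 94.33] z 67.8 Fy [4.4 4.1 3.7] mean 4.05 Fx,z [-0.4  0.1]
```

View pics/w12.png

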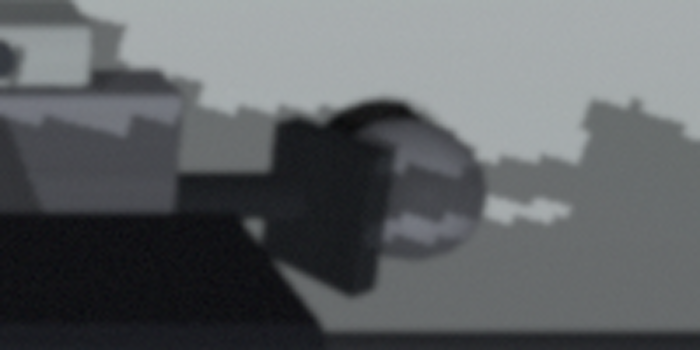

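jog_arm(motion=[[[0, 0.0002, 0, 0, 0, 0, 0], [0, 0.0005, 0, 0, 0, 0, 0]]])

```text
t: 16.55
eef_pos: [0.5463, 0.0729, 0.0678]
ee_rot: [3.141, -0.001, 0.207]
force: [-1.0, 3.4, -0.2]
width: 0.0003
```

```bash
python3 -c "
from h import *
feel(2)"
```

```text
t 16.65 tray [ 0.68 93.79] z 67.9 Fy [3.5 4.5 4.3] mean 4.08 Fx,z [-0.6 -0.1]
```

jog_arm(motion=[[[0, 0.0002, 0, 0, 0, 0, 0], [0, 0.0005, 0, 0, 0, 0, 0]]])

```text
t: 16.85
eef_pos: [0.5464, 0.0724, 0.0678]
ee_rot: [3.141, -0.001, 0.207]
force: [-1.0, 4.3, -0.7]
width: 0.0002
```

```bash
python3 -c "
from h import *
feel(2)"
```

```text
t 16.95 tray [ 0.7  93.23] z 67.9 Fy [4.4 3.5 2.9] mean 3.59 Fx,z [-0.7 -0.6]
```

jog_arm(motion=[[[0, 0.0002, 0, 0, 0, 0, 0], [0, 0.0005, 0, 0, 0, 0, 0]]])

```text
t: 17.15
eef_pos: [0.5465, 0.0718, 0.0678]
ee_rot: [3.141, -0.001, 0.207]
force: [0.1, 4.1, -0.4]
width: 0.0004
```

```bash
python3 -c "
from h import *
feel(2)"
```

```text
t 17.25 tray [ 0.64 92.68] z 67.8 Fy [4.  4.6 4.1] mean 4.21 Fx,z [-0.4 -0.1]
```

jog_arm(motion=[[[0, 0.0002, 0, 0, 0, 0, 0], [0, 0.0005, 0, 0, 0, 0, 0]]])

```text
t: 17.45
eef_pos: [0.5466, 0.0713, 0.0678]
ee_rot: [3.141, -0.001, 0.207]
force: [0.7, 3.6, 0.0]
width: 0.0007
```

```bash
python3 - <<'E'
from h import *; import cv2
feel(2)
a=optics.grab_frame("scene")[:,:,::-1]
cv2.imwrite("pics/s12.png",cv2.resize(a[210:270,240:310],None,fx=9,fy=9,interpolation=cv2.INTER_CUBIC))
E
```

```text
t 17.55 tray [ 0.65 92.16] z 67.8 Fy [3.4 3.4 4.1] mean 3.62 Fx,z [-0.1 -0.6]
```

View pics/s12.png

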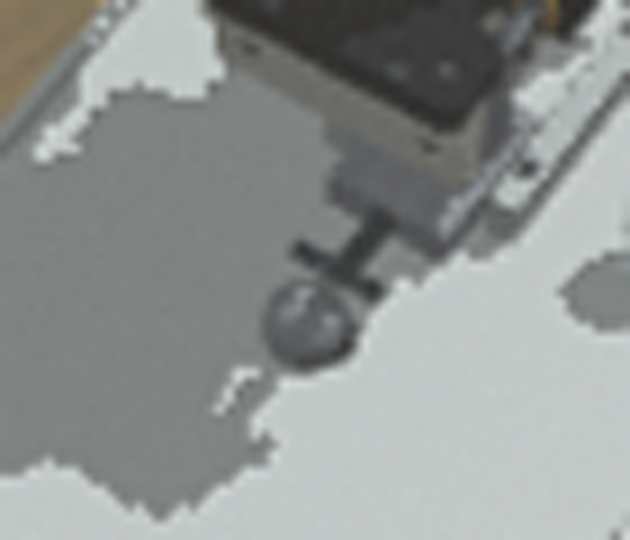

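In the scene view the nose (340,275) is visually touching the ball (305,325). From here I use smaller steps.

jog_arm(motion=[[[0, 0.0002, 0, 0, 0, 0, 0], [0, 0.0004, 0, 0, 0, 0, 0]]])

```text
t: 17.8
eef_pos: [0.5467, 0.0709, 0.0678]
ee_rot: [3.141, -0.001, 0.207]
force: [0.5, 3.9, -1.1]
width: 0.0005
```

```bash
python3 -c "
from h import *
feel(2)"
```

```text
t 17.9 tray [ 0.63 91.76] z 67.8 Fy [3.7 4.7 3.8] mean 4.09 Fx,z [-0.3 -0.4]
```

jog_arm(motion=[[[0, 0.0002, 0, 0, 0, 0, 0], [0, 0.0004, 0, 0, 0, 0, 0]]])

```text
t: 18.1
eef_pos: [0.5468, 0.0705, 0.0679]
ee_rot: [3.141, -0.001, 0.207]
force: [0.4, 4.4, -0.5]
width: 0.0005
```

```bash
python3 -c "
from h import *
feel(2)"
```

```text
t 18.2 tray [ 0.66 91.29] z 67.8 Fy [4.2 5.  3.9] mean 4.37 Fx,z [-0.1 -0.8]
```

jog_arm(motion=[[[0, 0.0002, 0, 0, 0, 0, 0], [0, 0.0004, 0, 0, 0, 0, 0]]])

```text
t: 18.4
eef_pos: [0.5469, 0.07, 0.0678]
ee_rot: [3.141, -0.001, 0.207]
force: [-0.1, 4.2, -0.3]
width: 0.0004
```

```bash
python3 -c "
from h import *
feel(2)"
```

```text
t 18.5 tray [ 0.66 90.86] z 67.8 Fy [4.2 3.3 2.9] mean 3.43 Fx,z [-0.1 -0.2]
```

jog_arm(motion=[[[0, 0.0002, 0, 0, 0, 0, 0], [0, 0.0004, 0, 0, 0, 0, 0]]])

```text
t: 18.7
eef_pos: [0.547, 0.0696, 0.0679]
ee_rot: [3.141, -0.001, 0.207]
force: [0.2, 5.4, -0.9]
width: 0.0007
```

```bash
python3 -c "
from h import *
feel(2)"
```

```text
t 18.8 tray [ 0.67 90.44] z 67.9 Fy [5.2 4.3 3.8] mean 4.43 Fx,z [-0.1 -0.8]
```

jog_arm(motion=[[[0, 0.0002, 0, 0, 0, 0, 0], [0, 0.0004, 0, 0, 0, 0, 0]]])

```text
t: 19.0
eef_pos: [0.5471, 0.0692, 0.0678]
ee_rot: [3.141, -0.001, 0.207]
force: [-1.1, 3.7, -0.2]
width: 0.0006
```

```bash
python3 -c "
from h import *
feel(3)"
```

```text
t 19.15 tray [ 0.69 90.04] z 67.9 Fy [3.8 4.3 3.6 3.5] mean 3.83 Fx,z [-0.2 -0.4]
```

jog_arm(motion=[[[0, 0.0002, 0, 0, 0, 0, 0], [0, 0.0004, 0, 0, 0, 0, 0]]])

```text
t: 19.35
eef_pos: [0.5471, 0.0689, 0.0678]
ee_rot: [3.141, -0.001, 0.207]
force: [-0.9, 5.2, -0.4]
width: 0.0002
```

```bash
python3 -c "
from h import *
feel(2)"
```

```text
t 19.45 tray [ 0.68 89.66] z 67.9 Fy [5.3 4.3 4.7] mean 4.76 Fx,z [-0.6 -0.6]
```

jog_arm(motion=[[[0, 0.0002, 0, 0, 0, 0, 0], [0, 0.0004, 0, 0, 0, 0, 0]]])

```text
t: 19.65
eef_pos: [0.5472, 0.0686, 0.0678]
ee_rot: [3.141, -0.001, 0.207]
force: [-1.4, 6.2, 0.6]
width: 0.0004
```

```bash
python3 - <<'E'
from h import *; import cv2
feel(2)
a=optics.grab_frame("wrist")[:,:,::-1]
cv2.imwrite("pics/w13.png",cv2.resize(a[180:280,300:500],None,fx=3.5,fy=3.5,interpolation=cv2.INTER_CUBIC))
E
```

```text
t 19.75 tray [ 0.71 89.44] z 67.9 Fy [6.4 6.4 6.4] mean 6.39 Fx,z [-1.4 -0.3]
```

View pics/w13.png

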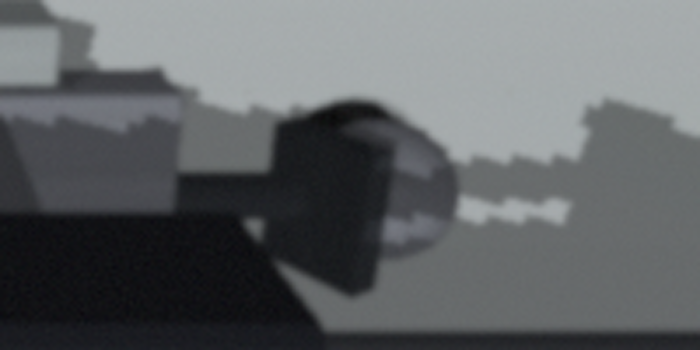

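The force has risen to 6.4 N and the motion is lagging the command, so the nose is bearing on the ball.

jog_arm(motion=[[[0, 0.00025, 0, 0, 0, 0, 0], [0, 0.0003, 0, 0, 0, 0, 0], [0, 0.0003, 0, 0, 0, 0, 0]]])

```text
t: 20.1
eef_pos: [0.5472, 0.0685, 0.0678]
ee_rot: [-3.141, -0.001, 0.207]
force: [-1.4, 5.6, -0.1]
width: 0.0006
```

```bash
python3 -c "
from h import *
feel(3)"
```

```text
t 20.25 tray [ 0.7  89.36] z 67.9 Fy [5.8 6.5 6.1 7. ] mean 6.36 Fx,z [-1.5 -0.4]
```

jog_arm(motion=[[[0, 0.0003, 0, 0, 0, 0, 0], [0, 0.00045, 0, 0, 0, 0, 0], [0, 0.00045, 0, 0, 0, 0, 0]]])

```text
t: 20.55
eef_pos: [0.5472, 0.0684, 0.0678]
ee_rot: [-3.141, -0.001, 0.207]
force: [-1.1, 5.7, -0.8]
width: 0.0001
```

```bash
python3 -c "
from h import *
feel(3)"
```

```text
t 20.7 tray [ 0.68 89.21] z 67.9 Fy [5.8 7.1 6.9 6.6] mean 6.61 Fx,z [-1.3  0. ]
```

jog_arm(motion=[[[0, 0.0004, 0, 0, 0, 0, 0], [0, 0.0006, 0, 0, 0, 0, 0], [0, 0.0006, 0, 0, 0, 0, 0]]])

```text
t: 21.0
eef_pos: [0.5473, 0.0682, 0.0678]
ee_rot: [-3.141, -0.001, 0.207]
force: [-2.3, 7.2, 0.0]
width: 0.0006
```

```bash
python3 -c "
from h import *
feel(4)"
```

```text
t 21.2 tray [ 0.71 89.04] z 67.9 Fy [7.5 6.8 7.8 7.8 7.9] mean 7.56 Fx,z [-1.8 -0.2]
```

jog_arm(motion=[[[0, 0.0005, 0, 0, 0, 0, 0], [0, 0.00067, 0, 0, 0, 0, 0], [0, 0.00067, 0, 0, 0, 0, 0]]])

```text
t: 21.5
eef_pos: [0.5474, 0.0682, 0.0679]
ee_rot: [-3.14, -0.001, 0.207]
force: [-2.0, 8.8, 0.8]
width: 0.0003
```

```bash
python3 -c "
from h import *
feel(4)"
```

```text
t 21.7 tray [ 0.71 88.92] z 67.9 Fy [9.1 8.6 8.2 8.7 8.2] mean 8.56 Fx,z [-1.9  0.7]
```

8.5 N is about 4.5 N above the sliding force, so that's enough. I'll back off gently.

jog_arm(motion=[[[0, 0.0003, 0, 0, 0, 0, 0], [0, 0, 0, 0, 0, 0, 0], [0, -0.0004, 0, 0, 0, 0, 0], [0, -0.001, 0, 0, 0, 0, 0], [0, -0.003, 0, 0, 0, 0, 0], [0, -0.007, 0, 0, 0, 0, 0], [0, -0.012, 0, 0, 0, 0, 0], [0, -0.015, 0, 0, 0, 0, 0]]])

```text
t: 22.5
eef_pos: [0.5441, 0.0832, 0.0679]
ee_rot: [-3.14, -0.001, 0.207]
force: [0.3, -0.1, -0.1]
width: 0.0003
```

jog_arm(motion=[[[0, 0, -0.01, 0, 0, 0, 0], [0, 0, -0.04, 0, 0, 0, 0], [0, 0, -0.08, 0, 0, 0, 0], [0, 0.03, -0.12, 0, 0, 0, 0], [0, 0.05, -0.14, 0, 0, 0, 0], [0, 0.05, -0.14, 0, 0, 0, 0], [0, 0.05, -0.14, 0, 0, 0, 0]]])

```text
t: 23.2
eef_pos: [0.5542, 0.0337, 0.2086]
ee_rot: [-3.14, -0.003, 0.206]
force: [0.2, 0.9, -0.1]
width: 0.0003
```

```bash
python3 - <<'E'
from h import *; import cv2
feel(3)
s=arm.get_state();print(s['eef_pos'],np.degrees(s['ee_rot']))
a=optics.grab_frame("wrist")[:,:,::-1]
cv2.imwrite("pics/w14.png",cv2.resize(a,(768,576),interpolation=cv2.INTER_CUBIC))
s=optics.grab_frame("scene")[:,:,::-1]
cv2.imwrite("pics/s14.png",cv2.resize(s[180:325,190:350],None,fx=4,fy=4,interpolation=cv2.INTER_CUBIC))
E
```

```text
t 23.35 tray [-0.26 54.54] z 206.9 Fy [ 0.8  0.5 -0.5  0.3] mean 0.26 Fx,z [-0.2  0. ]
[0.55356305 0.03428153 0.20690015] [-1.79920237e+02  3.13969161e-02  1.18662418e+01]
```

View pics/w14.png

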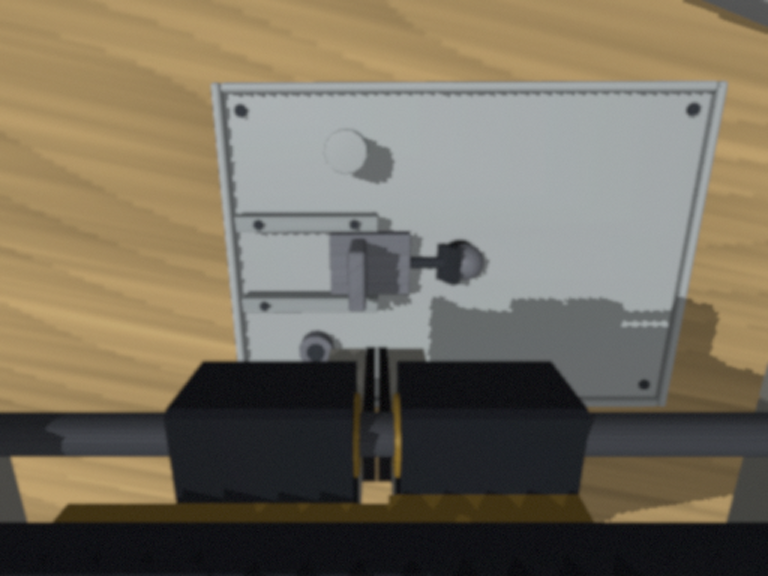

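View pics/s14.png

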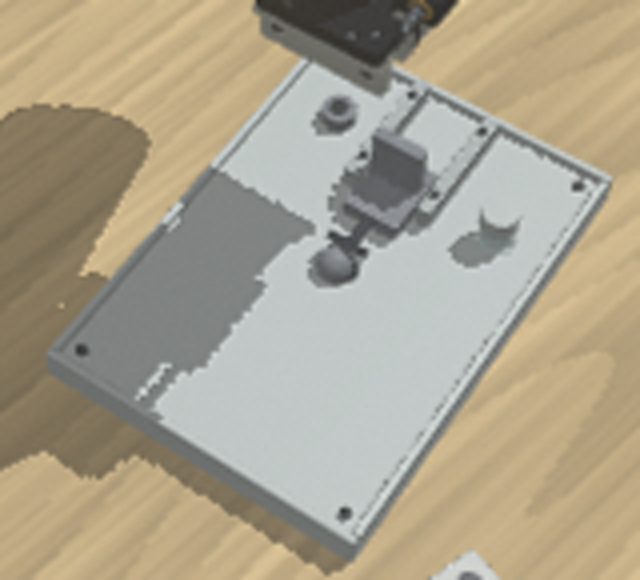

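The nose is against the seated ball at scene (337,264), and the nut and jar haven't moved. The robot is clear and at rest, so I'm handing in.

```bash
python3 - <<'E'
from h import *
sc=lambda p:((p[0]+.5)/4-.5+190,(p[1]+.5)/4-.5+180)
print(w2t(ray('scene',sc((336,265)),.026)).round(4), arm.get_state()['t'])
arm.job_done()
E
```

```text
[ 0.0007 -0.0041] 23.45
the job is handed in; nothing more can be done
```

I nudged the ball into the pocket, pushed the clamp slide against it until I felt contact, and handed the job in at 23.5 s; no verdict was reported.

- **Ball:** I pushed it with one pad of the loosely straddling fingers, never gripping or lifting it. Before clamping, the wrist and scene cameras agreed that it was down on the pocket floor, about 2 mm from the middle.
- **Clamp:** I pushed the tab with closed fingers. It slid at about 4 N, and the force rose to 8.5 N once the nose touched the ball, which is 4.5 N above sliding. I then backed off gently and moved the arm clear.
- **Last checks:** The wrist force was back to about 0, the nose was against the ball, and the nut and jar looked unmoved. I did not check the other bystanders again at the end.
- **Uncertain:**
  - The force left on the ball after release could not be measured.
  - My last single-camera estimate put the ball 4.1 mm from the pocket's middle. The pocket allows 2 to 3.5 mm of play, so part of that is probably error (calibration about 2 mm, ball partly hidden by the nose). The limit is 5 mm.

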